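Hang a findings bin on the slat track

ROBOT

A 7-joint arm with a two-finger parallel gripper is mounted at the origin on the work surface. World frame = base frame: x ahead of the robot, y to its left, z up, the work surface at z = 0. Lengths are in m, angles in degrees, forces in N, time in s.
With the tool pointing down it reaches from about 0.4 to 0.85 m from the base axis. Payload 6.9 kg.
Tool frame: the origin (TCP) lies at the very end of the fingers, on their centre line; the grasp point (between the pads) lies 19 mm behind it; z points along the fingers, y is the line along which they close (so a half turn about z gives the same grasp; the last joint's range is limited). The gripper opens to 85 mm and grips with 20 to 120 N. Pads are 22 mm wide; open, the fingers measure 114 mm over their backs; the gripper's body (76 mm by 85 mm) begins 54 mm behind the grasp point. The pads swing forward as they close: fully open they stand 13 mm farther back than shut.
Start: joints at [79.269, 29.078, -13.613, 85.955, 7.202, 65.827, -8.869], TCP at [0.18, -0.598, 0.231] pointing down, gripper open.
Joint ranges: [-176.47, 176.47], [-13.61, 117.27], [-81.72, 77.17], [0.22, 143.17], [-87.28, 267.28], [10, 112.55], [-165.47, 165.47]. Speed limits (degrees/s): [136.94, 136.94, 180, 180, 180, 180, 180].

INTERFACE

Orientations are given as a 3x3 rotation matrix whose columns are the frame's x, y, z axes.
In Python, from workcell import * gives the robot as it stands. The module is installed in compiled form; this text tells all that it offers.
- The arm moves only by the tool arm_command, never from a script. Its argument "commands" is a list of rows, each an object of numbers: "tx", "ty", "tz": the shift along the world's x, y, z in cm; "wx", "wy", "wz": the turn, a rotation vector about the world's x, y, z in degrees; "fingers": the closure, from 0 (fully open) to 1 (shut). A call has 1 to 5 rows; each row is the pose to reach, as a shift and turn from the pose commanded when the call began; what a row does not reach only later rows make up. A row lasts 1/10 s, in which the tool goes at most 50 mm and 8.59 degrees, less where a joint would pass 70% of its speed; a pose out of reach is approached as far as the arm can. A call with a gripper value outside its range is refused whole. The fingers move at their own pace and stop on an object; "force" is the grip in N (left out, the last holds). Time passes only in rows, so rows that repeat a pose let the fingers close. It gives the time, the measured TCP pose, the force, the opening and the grip force at its end, in the units of the state.
- read_state(): the state, without advancing time (a new reading comes with each control period).
- capture(name): name is "scene" or "top" or "wrist"; returns (picture, depth): 480x640x3 uint8, red, green, blue; 480x640 float32, m along the optical axis (not along the pixel's ray), 0 where there is no reading.
- camera_model(name): a dict with "camera_matrix" (3x3 intrinsics, pixels), "R" (3x3) and "t" (3): a world point X has camera coordinates R X + t. Camera axes: x right, y down, z forward; pixel columns grow to the right and rows downward; lengths in m; the calibration is good to about 2 mm. The wrist camera is an equidistant fisheye: a pixel r from the principal point sees the ray r / f radians off the axis. A picture is of the moment at which its call begins: read the wrist's pose just before it. camera_model takes no time and is no camera call; for the wrist camera it gives the pose at the moment of the call.
- hand_in(): hands the job in; it is judged then, once.
Trained networks look in the newest picture that a camera, given by its name, has taken for a name from the list of things; names that differ only in an ending like _2 or _b are one class to them, and where a whole thing is asked for, a point or a joint stands for the part that bears it (a point fixed in the world has none). Each returns a list of dicts, best first, with "conf" (0 to 1); they miss things now and then, are a little off and sometimes report something else, mostly with a low value. They report only what shows in the picture. A call takes as long as a camera call. They do not tell look-alikes from the thing itself.
- recognise(query, camera): "at" ([row, column] in pixels, amid what is visible of it).
The state is a dict: "time_s": time; "joint_positions": joint angles; "joint_velocities": joint speeds; "joint_torque": joint torques, N m; "tool_pos": TCP position; "eef_rot": TCP orientation; "wrist_force": force on the tool from outside, world axes, zero at the start; "torque": the same for the moment, N m; "opening": opening from 0.0 (shut) to 1.0 (fully open); "gripper_force": force on a finger pad.
Only numpy, scipy, OpenCV 4.12 (cv2) and the standard library are available. Lean on these libraries where they do the work, as an engineer would, in place of code of your own. Each camera call takes 0.05 s, during which the arm holds its last target. There are 200 camera calls.

TASK

Hang the blue findings bin on the free part of the slat track, beside the grey one: tilt it nose-up so that its steel tongue goes into the groove, then swing it down and press it gently home until its foot snaps over the orange locking strip and its back is flush with the track. Never force it against the track, let go of it, and leave the other things on the bench where they are.

Things in the scene. Friction and masses are not known exactly. Their poses are not given: they have to be found in the camera images.
- stand: Fixed bench stand: foot plate 330 mm long, 8 mm thick, 40 mm of it in front of the track face; two posts carry a level aluminium slat track, 320 mm long. Origin: on the bench, in the plane of the track's front face, mid-length. x: from the face into the track (bins hang on the -x side), y along the track, z up. The track is clamped by hand at a height that is not measured: see groove_about.
- groove_about (a point): Rough place of the groove: on the face plane, mid-track, 155 mm above the bench; axes as stand. The true edge E (top of the groove's lower lip) lies anywhere from 18 mm below to 18 mm above it: find it by touch or sight. Mouth E to E+14 mm, lips 3 mm thick; pocket behind 24 mm deep from the face, from E-8 to E+22.5; track top E+26 (do not hook over it). Flat face from E down to E-48.
- strip_about (a point): Rough place (same +-18 mm in height) of the orange sprung slippery locking strip in the channel below the face, all along the track: round nose, radius 5 mm, axis 6 mm behind the face and 61.2 mm below E. It yields downward (2.7 N preload, 0.9 N/mm) as a bin's foot rides over it.
- grey_bin_about (a point): Grey bin like the blue one, with gilt findings, that already hangs at the track's -y end, part of the track and fixed; this is about its middle. It covers y -156 to -100 mm from mid-track; the rest of the track, to +160 mm, is free.
- bin_center (a point): Blue plastic bin to hang, empty, loose, 130 to 230 g, upright on the bench; 56 mm wide (y), 80 deep (x), 3 mm walls. Point: mid-width, mid-depth, 25 mm above its underside. z up, x from nose (low front) to back. Side walls 50 mm high from x -6 to +37 mm, falling to 24 at the nose; graspable across. Back plate's rear face at x +40, 62 mm high. Hung, its underside is 59 mm below E.
- bin_tongue (a point): Mid top edge of the bin's steel tongue; axes as bin_center. From the top of the back plate a 3 mm web runs 8 mm back (59 to 62 mm above the underside); at its end a 3 mm upturn rises to 80 mm, 5 to 8 mm behind the rear face (this point: 6.5). 50 mm wide. It passes the mouth only with the bin 30 to 60 degrees nose-up; hung, the web lies on E, the upturn is behind the upper lip, 1.5 mm play upward.
- bin_foot (a point): Mid lower edge of the back plate's rear face; axes as bin_center. Foot, 30 mm wide, 16 mm out behind the face, with a round tooth (radius 3 mm, 12.7 behind the face, 3.5 up). Swung down, the tooth meets the strip about 0.15 rad before upright; about 5 N down on the nose, or swinging it on in the hand, snaps it over; a level shove binds. Home: this point in the track's face plane, bin within 0.03 rad of upright.
- bench_block_center (a point): Bystander: loose steel bench block, 64 x 64 x 18 mm, 0.56 kg, flat on the bench in front of the stand, below where bins hang; its centre.
- glue_center (a point): Bystander: loose yellow glue bottle, 36 mm across, 78 mm high, standing; its middle.
- tray_center (a point): Bystander: loose clear tray of gilt findings on paper, 150 (x) x 200 x 30 mm, on the bench; its centre.
Not all that is in view belongs to the job. Of the things like the part that bears bin_center, leave any that is black or red; of the rest the larger one is meant.

How it is judged (in metres and radians):
On the way:
1. the bin is tilted nose-up with its tongue inside the groove (x of bin_tongue in the frame of stand above 0.005 m and angle between bin_center's own z axis and vertical above 0.25 rad), for 0.1 s.
At the end, for the whole second after the job is handed in: The blue bin hangs on the free length of the track: lower back edge within 2.5 mm of the track's face plane (the foot has snapped over the strip), upright within 0.07 rad, square to the track within 0.08 rad, clear of the bench, at rest and let go of (x of bin_foot in the frame of stand between -0.0025 and 0.0025 m and y of bin_center in the frame of stand between -0.095 and 0.132 m and angle between bin_center's own z axis and vertical below 0.07 rad and angle between the x axis of bin_center and the x axis of stand, either way round below 0.08 rad and height (world z) of bin_foot above 0.07 m and linear speed of bin below 0.01 m/s and contact force between bin and stand above 0.5 N); the robot touches nothing.
It fails at once if the bin is forced against the track or stand with more than 40 N in all (contact force between bin and stand above 40 N).
It fails at once if another thing is moved more than 15 mm (distance of any of bench_block_center, glue_center, tray_center from where it was at the start of the episode above 0.015 m).
It also fails if it takes over 72 s, if anything falls off the work surface, if the arm or the gripper's body presses on something with over 40 N, if the wrist force passes 120 N, or if a joint passes its speed limit or range.

## Working session

There is one attempt and no reset: what is moved stays moved. The work goes in short steps, Python scripts to look and compute and a tool call to move; the robot and the scene stay as the last step left them, time stands still between calls to the robot, and variables do not carry over. Pictures are saved under pics/ and viewed, at most 10 in all, crops included, and the job is handed in when it is done.

Besides the shell and the picture viewer there is one more tool, called after "Emit:" by a JSON object that holds its "fn" and its "kwargs". arm_command: Moves the arm, as the interface text tells. Its arguments: {"type":"object","properties":{"commands":{"type":"array","items":{"type":"object","properties":{"tx":{"type":"number"},"ty":{"type":"number"},"tz":{"type":"number"},"wx":{"type":"number"},"wy":{"type":"number"},"wz":{"type":"number"},"fingers":{"type":"number"}}}},"force":{"type":"number"}},"required":["commands"]}

```bash
mkdir -p pics; cat > h.py <<'E'
from workcell import *
import numpy as np, cv2
def snap(n,f=None):
    m=camera_model(n); p,d=capture(n)
    if f: cv2.imwrite('pics/'+f,p[:,:,::-1])
    return p,d,m
def cloud(d,m):
    K=np.array(m['camera_matrix']);v,u=np.mgrid[:480,:640]
    c=np.stack([(u-K[0,2])/K[0,0]*d,(v-K[1,2])/K[1,1]*d,d],-1)
    w=(c-np.array(m['t']))@np.array(m['R']); w[d==0]=np.nan
    return w
E
python3 - <<'E'
from h import *
for n in ('scene','top'):
    p,d,m=snap(n,n+'1.png'); w=cloud(d,m); np.savez(n+'1.npz',p=p,w=w)
    print(n,np.round(-np.array(m['R']).T@np.array(m['t']),3))
    for q in ('bin_center','stand','bench_block_center','glue_center','tray_center'):
        for r in recognise(q,n)[:4]:
            a=[int(x) for x in r['at']]; print(q,a,round(r['conf'],2),np.round(w[a[0],a[1]],3))
print(read_state())
E
```

```text
scene [1.08  0.527 0.562]
bin_center [305, 311] 0.97 [0.601 0.013 0.005]
bin_center [285, 391] 0.86 [0.472 0.064 0.005]
bin_center [226, 405] 0.69 [ 0.33  -0.023  0.02 ]
stand [181, 234] 0.91 [ 0.54  -0.255  0.101]
bench_block_center [275, 270] 0.69 [ 0.608 -0.076  0.019]
glue_center [330, 206] 0.59 [ 0.776 -0.008  0.046]
glue_center [428, 307] 0.16 [0.767 0.182 0.008]
tray_center [430, 308] 0.73 [0.768 0.185 0.007]
top [ 0.421 -0.006  0.951]
bin_center [366, 324] 0.64 [ 0.35  -0.002  0.004]
bin_center [228, 306] 0.63 [0.618 0.03  0.002]
bin_center [286, 278] 0.58 [0.503 0.085 0.006]
stand [269, 463] 0.82 [ 0.523 -0.252  0.082]
bench_block_center [242, 365] 0.76 [ 0.585 -0.085  0.017]
glue_center [153, 330] 0.58 [ 0.755 -0.019  0.052]
tray_center [151, 222] 0.75 [0.78  0.201 0.007]
tray_center [153, 330] 0.41 [ 0.755 -0.019  0.052]
{'time_s': 0.6, 'joint_positions': array([ 79.26509952,  29.07617108, -13.61352155,  85.95522818,
         7.20119926,  65.82550464,  -8.87060896]), 'joint_velocities': array([-0.07680844,  0.0085062 ,  0.00205015,  0.10106618, -0.013883  ,
       -0.0705485 ,  0.00339806]), 'joint_torque': array([-5.45857256e-04, -6.20025873e+01, -2.18387000e+00, -2.49865311e+01,
        1.38630060e-02,  2.38250817e-03,  6.59197258e-05]), 'tool_pos': array([ 0.18041361, -0.59839214,  0.23128998]), 'eef_rot': array([[ 9.57436892e-01,  2.88642679e-01,  3.00450260e-05],
       [ 2.88642679e-01, -9.57436893e-01, -1.14001977e-05],
       [ 2.54756327e-05,  1.95872466e-05, -9.99999999e-01]]), 'wrist_force': array([-0.38556   , -1.43406551,  0.63997187]), 'torque': array([-0.0012271 , -0.0090365 , -0.00377838]), 'gripper_force': 0.0, 'opening': 0.9981488683334616}
```

View pics/scene1.png

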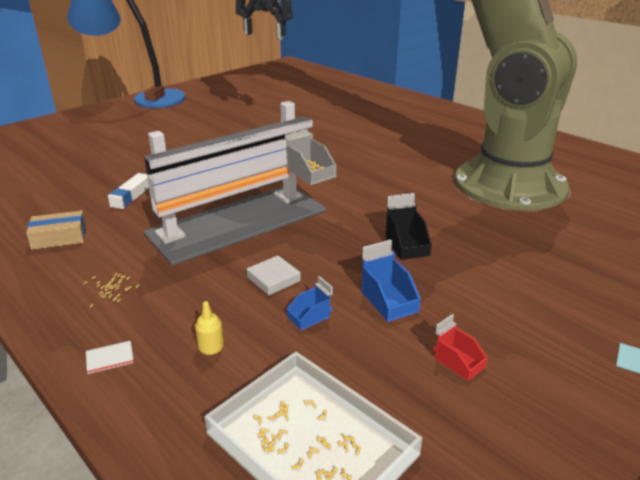

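View pics/top1.png

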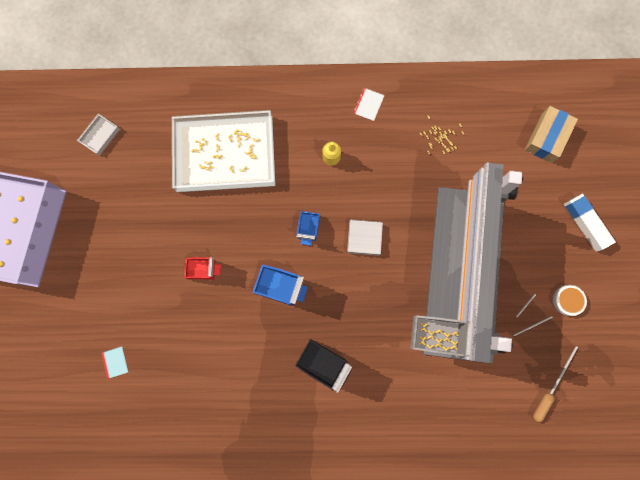

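The big blue bin is at about (280,286) in the top view, with its tongue towards the stand. The stand is on the right with its face towards +y, and the grey bin is at its lower end. Next I fit the geometry.

```bash
python3 - <<'E'
from h import *
S=np.load('scene1.npz');T=np.load('top1.npz')
# stand face plane: scene
w=S['w'];p=S['p'].astype(int)
roi=np.zeros(w.shape[:2],bool); roi[120:230,145:300]=1
m=roi&(w[...,2]>.10)&(w[...,2]<.15)
P=w[m]; rng=np.random.default_rng(0);best=None
for _ in range(500):
    a,b=P[rng.choice(len(P),2)][:,:2]; t=b-a
    if np.linalg.norm(t)<.05: continue
    t/=np.linalg.norm(t); n=np.array([t[1],-t[0]]); s=(abs((P[:,:2]-a)@n)<.002).sum()
    if best is None or s>best[0]: best=(s,a,n)
s,a,n=best; I=P[abs((P[:,:2]-a)@n)<.002]; c=I[:,:2].mean(0); u,sv,vt=np.linalg.svd(I[:,:2]-c); 
t=vt[0]*np.sign(vt[0][0]); nx=np.array([t[1],-t[0]]) # stand x (into track)
print('face',s,len(P),'c',c,'y axis',t,'x axis',nx,'ang',np.degrees(np.arctan2(nx[1],nx[0])), 'zrange')
Q=w[roi]; sx=(Q[:,:2]-c)@nx; sy=(Q[:,:2]-c)@t; col=p[roi]
for z in np.arange(.06,.21,.003):
    k=(abs(Q[:,2]-z)<.0015)&(abs(sx)<.045)&(sy>-.03)&(sy<.1)
    if k.sum(): print(round(z,3),k.sum(),'sx %.1f'%(np.median(sx[k])*1e3),np.median(col[k],0).astype(int))
# ends of the track: top view
for nm,D in (('top',T),('scene',S)):
    W=D['w'].reshape(-1,3); X=(W[:,:2]-c)@nx; Y=(W[:,:2]-c)@t
    k=(X>0.0)&(X<.03)&(W[:,2]>.145)&(W[:,2]<.21)&(abs(Y)<.25); print(nm,'track y ends',np.percentile(Y[k],[0,.5,99.5,100]),'ztop',np.percentile(W[k,2],[50,95,99]))
    k=(W[:,2]>.004)&(W[:,2]<.012)&(X>-.06)&(X<-.02)&(abs(Y)<.25);print(' plate y',np.percentile(Y[k],[0,1,99,100]),'x',X[k].min())
# bin
for nm,D in (('top',T),('scene',S)):
    W=D['w'];pp=D['p'].astype(int); 
    b=(pp[...,2]>pp[...,0]+40)&(pp[...,2]>90)&(abs(W[...,0]-.49)<.09)&(abs(W[...,1]-.06)<.09)
    nc,l,st,ce=cv2.connectedComponentsWithStats(b.astype(np.uint8)); print(nm,[(s[4],np.round(x)) for s,x in zip(st[1:],ce[1:]) if s[4]>60])
    i=1+np.argmax(st[1:,4]); B=W[l==i]; B=B[~np.isnan(B).any(1)]
    print(' z max',np.percentile(B[:,2],[1,50,95,99]));
    for lo,hi in ((.003,.07),(.04,.056)):
        k=(B[:,2]>lo)&(B[:,2]<hi)
        print(' rect',cv2.minAreaRect((B[k][:,:2]*1000).astype(np.float32)))
    np.save(nm+'_bin.npy',B)
    # bright tongue near
    g=(np.abs(pp.max(-1)-pp.min(-1))<30)&(pp.min(-1)>150)&(abs(W[...,0]-.48)<.06)&(W[...,1]<.09)&(W[...,1]>0)&(W[...,2]>.05)
    G=W[g]
    if len(G): print(' tongue',len(G),G.mean(0),G.min(0),G.max(0),cv2.minAreaRect((G[:,:2]*1000).astype(np.float32)))
E
```

```text
face 2426 3894 c [ 0.56462406 -0.2563609 ] y axis [ 0.99013121 -0.14014343] x axis [-0.14014343 -0.99013121] ang -98.05614621992113 zrange
0.06 11 sx 28.3 [143 136 133]
0.063 6 sx 27.1 [167 160 156]
0.078 21 sx 1.6 [187 177 172]
0.081 93 sx 0.1 [198 188 183]
0.084 121 sx 0.8 [212 179 163]
0.087 130 sx 1.7 [227 149  86]
0.09 92 sx 2.5 [221 138  67]
0.093 164 sx 3.6 [219 144  77]
0.096 178 sx 2.3 [237 164  82]
0.099 161 sx 4.1 [223 154  88]
0.102 3 sx 2.5 [203 143 103]
0.105 4 sx 2.1 [185 176 172]
0.108 75 sx 1.0 [194 186 182]
0.111 109 sx -0.4 [200 191 187]
0.114 114 sx 0.2 [201 193 189]
0.117 108 sx 0.1 [201 193 189]
0.12 107 sx -0.3 [201 193 189]
0.123 111 sx -0.0 [201 193 189]
0.126 101 sx 0.1 [201 192 189]
0.129 120 sx 0.0 [200 192 188]
0.132 104 sx 0.0 [200 192 188]
0.135 117 sx -0.1 [188 182 185]
0.138 103 sx -0.1 [142 148 177]
0.141 122 sx -0.1 [180 175 183]
0.144 112 sx 0.0 [198 190 186]
0.147 234 sx 18.0 [172 164 160]
0.15 226 sx 19.9 [113 106 104]
0.153 237 sx 3.0 [194 185 181]
0.156 183 sx 22.2 [157 150 146]
0.159 25 sx 22.7 [166 158 155]
0.168 16 sx 1.3 [180 171 168]
0.171
[... 1178 characters left out ...]
[0.46536681 0.03501586 0.05870244] [0.5137095  0.05821301 0.08558053] ((489.9880065917969, 45.378150939941406), (10.341573715209961, 49.235408782958984), 71.11216735839844)
scene [(np.int32(2723), array([390., 287.]))]
 z max [0.00199424 0.02358734 0.05371448 0.0600695 ]
 rect ((497.0748291015625, 89.9508056640625), (83.4947509765625, 74.44207763671875), 72.30665588378906)
 rect ((501.2677307128906, 78.83988952636719), (64.12518310546875, 58.80701446533203), 71.47130584716797)
 tongue 384 [0.49019502 0.04469183 0.07056599] [0.46536953 0.03410838 0.06188551] [0.51429967 0.05862262 0.08295287] ((490.74847412109375, 46.48422622680664), (12.763604164123535, 50.603824615478516), 71.8581771850586)
```

```bash
cat >> h.py <<'E'
from scipy.spatial.transform import Rotation as Ro
O=np.array([.5294,-.2514,0]); SX=np.array([-.14014,-.99013,0]); SY=np.array([.99013,-.14014,0]); UZ=np.array([0,0,1.]); RS=np.c_[SX,SY,UZ]; E0=.155
def rel(p,R,cur=None):
    s=read_state(); p0,R0=(s['tool_pos'],s['eef_rot']) if cur is None else cur
    return np.round((p-p0)*100,2),np.round(Ro.from_matrix(R@np.array(R0).T).as_rotvec(degrees=True),2)
def grasp_tool(bc,yaw,g=(.012,0,.034-.025),al=45):
    Rb=Ro.from_euler('z',yaw,degrees=True).as_matrix(); a=np.radians(al)
    Rt=np.c_[[-np.cos(a)*0,0,0],[0,1,0],[np.sin(a),0,-np.cos(a)]]; Rt[:,0]=np.cross(Rt[:,1],Rt[:,2])
    R=Rb@Rt; return np.array(bc)+Rb@np.array(g)+.019*R[:,2],R
E
cat > plan.py <<'E'
import numpy as np
from scipy.ndimage import distance_transform_edt as edt
h=.25; xs=np.arange(-130,60,h); zs=np.arange(-120,80,h); X,Z=np.meshgrid(xs,zs)
sol=(X>=0)&(X<=28)&(Z<=26)&(Z>=-48)
sol&=~((X>=3)&(X<=24)&(Z>=-8)&(Z<=22.5)); sol&=~((X<3)&(Z>0)&(Z<14))
sol|=np.hypot(X-6,Z+61.2)<=5
D=(edt(~sol)-edt(sol))*h
def box(a,b,c,d):
    u=np.arange(a,b+.1,.5);v=np.arange(c,d+.1,.5);U,V=np.meshgrid(u,v);return np.c_[U.ravel(),V.ravel()]
B=np.vstack([box(37,40,0,62),box(40,48,59,62),box(45,48,59,80),box(40,53,0,3.5),box(50.5,55,1.3,5.7)])
def clear(X0,Z0,th):  # X0,Z0: underside-point (bx=0,bz=0) rel E ; th deg nose-up
    t=np.radians(th);x=X0+B[:,0]*np.cos(t)+B[:,1]*np.sin(t);z=Z0-B[:,0]*np.sin(t)+B[:,1]*np.cos(t)
    return D[np.clip(np.round((z-zs[0])/h).astype(int),0,len(zs)-1),np.clip(np.round((x-xs[0])/h).astype(int),0,len(xs)-1)].min()
def tip(X0,Z0,th,b=(46.5,80)):
    t=np.radians(th);return X0+b[0]*np.cos(t)+b[1]*np.sin(t),Z0-b[0]*np.sin(t)+b[1]*np.cos(t)
def at_tip(tx,tz,th,b=(46.5,80)):
    a,c=tip(0,0,th,b);return tx-a,tz-c
E
python3 - <<'E'
from h import *
from plan import *
p,R=grasp_tool([.5047,.0888,.025],-108.5); pre=p-.10*R[:,2]; 
print('grasp',p,'pre',pre); print(rel(pre,R),rel(p,R))
# optimise: DP over theta of param = web corner (42.5,59) location
ref=(42.5,59)
best={}
gx=np.arange(-14,14.1,.5); gz=np.arange(-8,16.1,.5)
for th in (60,55,50,45,40,35,30,25,20,15,10,5,0):
    C=np.array([[clear(*at_tip(a,b,th,ref),th) for a in gx] for b in gz]); best[th]=C
    # for tip in groove
    M=C.copy()
    for i,b in enumerate(gz):
        for j,a in enumerate(gx):
            if tip(*at_tip(a,b,th,ref),th)[0]<5: M[i,j]=-9
    # horizontal levels: widest clear column at each x
    k=np.unravel_index(M.argmax(),M.shape); print(th,'best in-groove clr',round(M.max(),2),'ref x,z',gx[k[1]],gz[k[0]],'| best per x',[(a,round(C[:,j].max(),1),gz[C[:,j].argmax()]) for j,a in enumerate(gx) if j%4==0])
E
```

```text
grasp [0.49662935 0.06467936 0.02056497] pre [0.51906617 0.13173597 0.09127565]
(array([ 33.87,  73.01, -14.  ]), array([-32.51,  33.5 ,  51.79])) (array([ 31.62,  66.31, -21.07]), array([-32.51,  33.5 ,  51.79]))
60 best in-groove clr 3.91 ref x,z -11.0 4.5 | best per x [(np.float64(-14.0), np.float64(3.7), np.float64(2.5)), (np.float64(-12.0), np.float64(3.8), np.float64(4.0)), (np.float64(-10.0), np.float64(3.8), np.float64(5.0)), (np.float64(-8.0), np.float64(3.7), np.float64(6.0)), (np.float64(-6.0), np.float64(3.8), np.float64(7.5)), (np.float64(-4.0), np.float64(3.5), np.float64(8.0)), (np.float64(-2.0), np.float64(2.2), np.float64(7.0)), (np.float64(0.0), np.float64(1.3), np.float64(6.5)), (np.float64(2.0), np.float64(1.2), np.float64(4.0)), (np.float64(4.0), np.float64(-1.0), np.float64(-2.0)), (np.float64(6.0), np.float64(-2.0), np.float64(-5.0)), (np.float64(8.0), np.float64(-2.0), np.float64(-5.0)), (np.float64(10.0), np.float64(-2.0), np.float64(-5.0)), (np.float64(12.0), np.float64(-2.0), np.float64(-5.0)), (np.float64(14.0), np.float64(-2.0), np.float64(-5.0))]
55 best
[... 9823 characters left out ...]
10.0), np.float64(2.4), np.float64(3.0)), (np.float64(-8.0), np.float64(1.8), np.float64(3.5)), (np.float64(-6.0), np.float64(0.5), np.float64(3.0)), (np.float64(-4.0), np.float64(-1.5), np.float64(1.5)), (np.float64(-2.0), np.float64(-1.5), np.float64(1.5)), (np.float64(0.0), np.float64(-1.0), np.float64(2.0)), (np.float64(2.0), np.float64(-1.0), np.float64(2.0)), (np.float64(4.0), np.float64(-1.8), np.float64(1.5)), (np.float64(6.0), np.float64(-3.8), np.float64(-8.0)), (np.float64(8.0), np.float64(-5.8), np.float64(-8.0)), (np.float64(10.0), np.float64(-7.8), np.float64(-8.0)), (np.float64(12.0), np.float64(-9.8), np.float64(-8.0)), (np.float64(14.0), np.float64(-11.8), np.float64(-8.0))]
```

Emit:
{"fn": "arm_command", "kwargs": {"commands": [{"tx":2,"ty":4,"tz":4,"fingers":0},{"tx":4,"ty":20,"tz":6},{"tx":6,"ty":20,"tz":6},{"tx":6,"ty":20,"tz":6},{"tx":6,"ty":20,"tz":6}]}}

```text
validation failed for argument at $.co...
```

Emit:
{"fn": "arm_command", "kwargs": {"commands": [{"tx":4,"ty":5,"tz":4,"wx":0,"wy":0,"wz":8,"fingers":0},{"tx":8,"ty":20,"tz":6,"wx":0,"wy":0,"wz":20,"fingers":0},{"tx":10,"ty":25,"tz":6,"wx":0,"wy":0,"wz":30,"fingers":0},{"tx":10,"ty":25,"tz":6,"wx":0,"wy":0,"wz":30,"fingers":0},{"tx":10,"ty":25,"tz":6,"wx":0,"wy":0,"wz":30,"fingers":0}], "force": 40}}

```text
time_s: 1.1
tool_pos: [0.2706, -0.376, 0.2875]
eef_rot: [[0.683, 0.731, 0.0], [0.731, -0.683, -0.001], [-0.0, 0.001, -1.0]]
wrist_force: [1.3, -0.4, -0.1]
opening: 1.001
gripper_force: 0.0
```

```bash
cat > g.py <<'E'
from h import *
p,R=grasp_tool([.5047,.0888,.025],-108.5); pre=p-.10*R[:,2]
print(rel(pre,R),rel(p,R)); s=read_state(); print(s['time_s'],s['tool_pos'],s['joint_positions'].round())
E
python3 g.py
```

```text
(array([ 24.85,  50.78, -19.62]), array([-38.92,  23.22,  23.26])) (array([ 22.6 ,  44.07, -26.69]), array([-38.92,  23.22,  23.26]))
1.1 [ 0.27060266 -0.37603976  0.28750164] [ 72.  13. -26. 103.   6.  65.   1.]
```

Emit:
{"fn": "arm_command", "kwargs": {"commands": [{"tx":12,"ty":25,"tz":2,"wx":-19,"wy":11,"wz":11,"fingers":0},{"tx":12,"ty":25,"tz":2,"wx":-19,"wy":11,"wz":11,"fingers":0},{"tx":12,"ty":25,"tz":2,"wx":-19,"wy":11,"wz":11,"fingers":0},{"tx":12,"ty":25,"tz":2,"wx":-19,"wy":11,"wz":11,"fingers":0},{"tx":15,"ty":30,"tz":0,"wx":-23,"wy":14,"wz":14,"fingers":0}]}}

```text
time_s: 1.6
tool_pos: [0.38, -0.1542, 0.2984]
eef_rot: [[0.444, 0.877, -0.182], [0.774, -0.478, -0.415], [-0.451, 0.043, -0.891]]
wrist_force: [0.8, -1.6, -0.5]
opening: 0.999
gripper_force: 0.0
```

```bash
python3 g.py
```

```text
(array([ 13.91,  28.59, -20.71]), array([-15.66,   9.52,   9.59])) (array([ 11.66,  21.89, -27.78]), array([-15.66,   9.52,   9.59]))
1.6 [ 0.38000808 -0.15418288  0.29835704] [ 30.  14. -41. 108.  31.  80. -51.]
```

Emit:
{"fn": "arm_command", "kwargs": {"commands": [{"tx":10,"ty":20,"tz":-3,"wx":-11,"wy":7,"wz":7,"fingers":0},{"tx":13.9,"ty":28.6,"tz":-10,"wx":-15.7,"wy":9.5,"wz":9.6,"fingers":0},{"tx":13.9,"ty":28.6,"tz":-10,"wx":-15.7,"wy":9.5,"wz":9.6,"fingers":0},{"tx":13.9,"ty":28.6,"tz":-10,"wx":-15.7,"wy":9.5,"wz":9.6,"fingers":0},{"tx":13.9,"ty":28.6,"tz":-10,"wx":-15.7,"wy":9.5,"wz":9.6,"fingers":0}]}}

```text
time_s: 2.1
tool_pos: [0.48, 0.0533, 0.2252]
eef_rot: [[0.218, 0.949, -0.227], [0.673, -0.315, -0.67], [-0.707, -0.007, -0.707]]
wrist_force: [1.3, 0.8, 0.6]
opening: 1.001
gripper_force: 0.0
```

```bash
python3 g.py
```

```text
(array([  3.9 ,   7.85, -13.39]), array([-0.13, -0.38, -0.13])) (array([  1.66,   1.14, -20.46]), array([-0.13, -0.38, -0.13]))
2.1 [0.48003265 0.05328291 0.22518097] [ -6.  40. -41.  93.  40. 102. -77.]
```

```bash
sed -i 's/,-108.5)/,-108.5,al=38)/' g.py; python3 g.py
```

```text
(array([  3.67,   7.14, -12.74]), array([ 6.51, -2.59, -0.16])) (array([  1.71,   1.3 , -20.62]), array([ 6.51, -2.59, -0.16]))
2.1 [0.48003265 0.05328291 0.22518097] [ -6.  40. -41.  93.  40. 102. -77.]
```

Emit:
{"fn": "arm_command", "kwargs": {"commands": [{"tx":3.7,"ty":7.1,"tz":-6,"wx":6.5,"wy":-2.6,"wz":-0.2,"fingers":0},{"tx":3.7,"ty":7.1,"tz":-6,"wx":6.5,"wy":-2.6,"wz":-0.2,"fingers":0},{"tx":3.7,"ty":7.1,"tz":-12.7,"wx":6.5,"wy":-2.6,"wz":-0.2,"fingers":0},{"tx":3.7,"ty":7.1,"tz":-12.7,"wx":6.5,"wy":-2.6,"wz":-0.2,"fingers":0},{"tx":3.7,"ty":7.1,"tz":-12.7,"wx":6.5,"wy":-2.6,"wz":-0.2,"fingers":0}]}}

```text
time_s: 2.6
tool_pos: [0.5155, 0.1201, 0.098]
eef_rot: [[0.25, 0.947, -0.2], [0.745, -0.32, -0.585], [-0.618, -0.002, -0.786]]
wrist_force: [0.3, 0.2, -0.1]
opening: 1.0
gripper_force: 0.0
```

```bash
python3 g.py; python3 - <<'E'
from h import *
snap('wrist','w1.png')
E
```

```text
(array([ 0.12,  0.46, -0.01]), array([ 0.15, -0.19,  0.17])) (array([-1.83, -5.38, -7.89]), array([ 0.15, -0.19,  0.17]))
2.6 [0.51551625 0.12011484 0.09796248] [-10.  50. -40.  91.  43.  92. -83.]
```

View pics/w1.png

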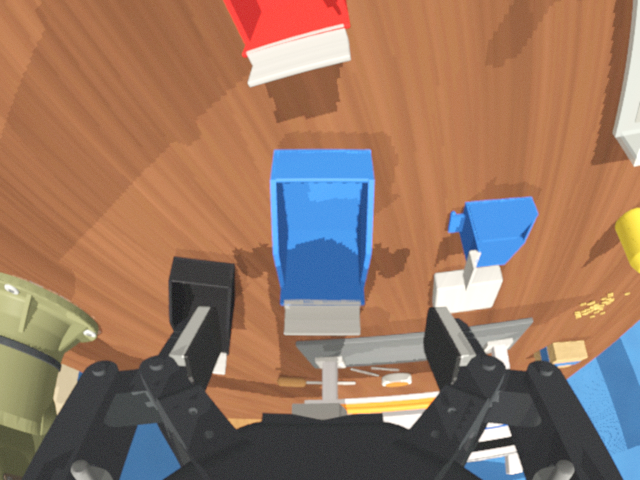

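The bin sits centred between the fingers (columns 272–374, fingertips at about 200 and 440). I go in along the tool axis and grip.

Emit:
{"fn": "arm_command", "kwargs": {"commands": [{"tx":-0.9,"ty":-2.6,"tz":-4,"wx":0.1,"wy":-0.2,"wz":0.2,"fingers":0},{"tx":-1.8,"ty":-5.4,"tz":-7.9,"wx":0.1,"wy":-0.2,"wz":0.2,"fingers":0},{"tx":-1.8,"ty":-5.4,"tz":-7.9,"wx":0.1,"wy":-0.2,"wz":0.2,"fingers":0},{"tx":-1.8,"ty":-5.4,"tz":-7.9,"wx":0.1,"wy":-0.2,"wz":0.2,"fingers":0},{"tx":-1.8,"ty":-5.4,"tz":-7.9,"wx":0.1,"wy":-0.2,"wz":0.2,"fingers":1}], "force": 40}}

```text
time_s: 3.15
tool_pos: [0.4999, 0.0686, 0.0228]
eef_rot: [[0.255, 0.948, -0.189], [0.75, -0.317, -0.581], [-0.61, 0.007, -0.792]]
wrist_force: [0.2, -0.8, 0.3]
opening: 0.855
gripper_force: 0.0
```

Emit:
{"fn": "arm_command", "kwargs": {"commands": [{"tx":0,"ty":0,"tz":0,"wx":0,"wy":0,"wz":0,"fingers":1},{"tx":0,"ty":0,"tz":0,"wx":0,"wy":0,"wz":0,"fingers":1},{"tx":0,"ty":0,"tz":0,"wx":0,"wy":0,"wz":0,"fingers":1},{"tx":0,"ty":0,"tz":0,"wx":0,"wy":0,"wz":0,"fingers":1},{"tx":0,"ty":0,"tz":0,"wx":0,"wy":0,"wz":0,"fingers":1}], "force": 40}}

```text
time_s: 3.65
tool_pos: [0.4995, 0.069, 0.0224]
eef_rot: [[0.253, 0.949, -0.188], [0.75, -0.316, -0.582], [-0.611, 0.006, -0.791]]
wrist_force: [0.1, 2.2, 7.1]
opening: 0.649
gripper_force: 43.0
```

```bash
python3 - <<'E'
from h import *
s=read_state();print(s['tool_pos'],s['joint_positions'].round(),s['gripper_force'])
# bin pose before lift -> tool-relative transform, first estimate (refined later by sight)
p,d,m=snap('top'); w=cloud(d,m); q=p.astype(int)
g=(abs(q.max(-1)-q.min(-1))<30)&(q.min(-1)>150)&(abs(w[...,0]-.48)<.06)&(w[...,1]<.08)&(w[...,1]>0)&(w[...,2]>.055)
G=w[g]; print(len(G),G.mean(0),cv2.minAreaRect((G[:,:2]*1000).astype(np.float32)))
Rb=Ro.from_euler('z',-108.5,degrees=True).as_matrix(); bc=np.array([.5047,.0888,.025])
R=np.array(s['eef_rot']); np.savez('bt.npz',R=R.T@Rb,t=R.T@(bc-s['tool_pos'])); print(R.T@Rb)
E
```

```text
[0.49946947 0.0689729  0.02243022] [ -6.  53. -39. 100.  48.  82. -88.] 42.96016573905945
0 [nan nan nan] ((0.0, 0.0), (0.0, 0.0), 0.0)
[[-0.79135979  0.00250405 -0.61134557]
 [-0.00157759  0.99997992  0.00613801]
 [ 0.61134866  0.00582182 -0.79133995]]<stdin>:6: RuntimeWarning: Mean of empty slice.
  ret = um.true_divide(
```

```bash
cat >> h.py <<'E'
def tgt(rx,rz,th,y=20.,b=(42.5,59),E=None):
    B=np.load('bt.npz'); t=np.radians(th)
    Rb=RS@Ro.from_euler('y',th,degrees=True).as_matrix()
    ref=O+SX*rx/1e3+SY*y/1e3+UZ*((E or E0)+rz/1e3)
    bc=ref-Rb@np.array([b[0],0,b[1]-25])/1e3
    R=Rb@B['R'].T; return bc-R@B['t'],R
def state():
    B=np.load('bt.npz'); s=read_state(); R=np.array(s['eef_rot']); Rb=R@B['R']; bc=s['tool_pos']+R@B['t']
    L=RS.T@Rb; f=lambda b:(RS.T@(bc+Rb@np.array([b[0],0,b[1]-25])/1e3-O)-[0,0,E0])*1e3
    print('t',s['time_s'],'ref',f((42.5,59)).round(1),'tip',f((46.5,80)).round(1),'foot',f((40,0)).round(1),'th',np.degrees(np.arctan2(L[0,2],L[2,2])).round(2),'yaw',np.degrees(np.arctan2(L[1,0],L[0,0])).round(2),'roll',np.degrees(L[2,1]).round(2),'F',(RS.T@s['wrist_force']).round(1),'grip',round(s['gripper_force'],1),'J',s['joint_positions'].round())
def show(*wps):
    state()
    for a in wps: print(a,*[x.tolist() for x in rel(*tgt(*a))])
E
python3 - <<'E'
from h import *
show((-60,15,0),(-60,0,50),(-35,0,50))
E
```

```text
t 3.7 ref [-291.6  -79.8  -96. ] tip [-287.6  -80.5  -75. ] foot [-294.   -79.4 -155. ] th -0.0 yaw -10.45 roll 0.0 F [-1.5  0.6  6. ] grip 43.0 J [ -6.  53. -39. 100.  48.  82. -88.]
(-60, 15, 0) [6.25, -24.21, 11.1] [0.0, 0.0, 10.45]
(-60, 0, 50) [6.53, -22.22, 12.59] [48.73, -11.5, 9.78]
(-35, 0, 50) [6.18, -24.69, 12.59] [48.73, -11.5, 9.78]
```

Emit:
{"fn": "arm_command", "kwargs": {"commands": [{"tx":0,"ty":0,"tz":1.5,"wx":0,"wy":0,"wz":0,"fingers":1},{"tx":0,"ty":0,"tz":4,"wx":0,"wy":0,"wz":0,"fingers":1},{"tx":0,"ty":0,"tz":8,"wx":0,"wy":0,"wz":0,"fingers":1},{"tx":0,"ty":0,"tz":12,"wx":0,"wy":0,"wz":0,"fingers":1},{"tx":0,"ty":0,"tz":12,"wx":0,"wy":0,"wz":0,"fingers":1}]}}

```text
time_s: 4.2
tool_pos: [0.5, 0.0696, 0.1463]
eef_rot: [[0.257, 0.949, -0.185], [0.751, -0.316, -0.58], [-0.608, 0.01, -0.794]]
wrist_force: [-0.6, -0.4, -0.9]
opening: 0.644
gripper_force: 43.0
```

```bash
python3 - <<'E'
from h import *
show((-70,15,30),(-60,0,50))
p,d,m=snap('top');w=cloud(d,m); print(np.nanmax(w[330:400,250:310,2]))
E
```

```text
t 4.2 ref [-292.1  -79.5   27.8] tip [-288.1  -80.4   48.8] foot [-294.8  -78.8  -31.2] th 0.18 yaw -10.46 roll 0.23 F [ 0.5 -0.5 -0.9] grip 43.0 J [ -4.  43. -42.  96.  42.  91. -80.]
(-70, 15, 30) [6.55, -21.76, 0.3] [29.07, -6.64, 10.29]
(-60, 0, 50) [6.48, -22.28, 0.21] [48.56, -11.25, 9.89]
0.7279870786238968
```

Emit:
{"fn": "arm_command", "kwargs": {"commands": [{"tx":1,"ty":-4,"tz":2,"wx":4.5,"wy":-1,"wz":1.5,"fingers":1},{"tx":2.5,"ty":-8,"tz":4,"wx":12,"wy":-2.5,"wz":4,"fingers":1},{"tx":4,"ty":-12,"tz":4,"wx":19.5,"wy":-4,"wz":6.5,"fingers":1},{"tx":5,"ty":-16,"tz":3,"wx":26,"wy":-5.8,"wz":9,"fingers":1},{"tx":5.5,"ty":-18,"tz":3,"wx":29.1,"wy":-6.6,"wz":10.3,"fingers":1}]}}

```text
time_s: 4.75
tool_pos: [0.5528, -0.1179, 0.1701]
eef_rot: [[0.141, 0.99, -0.019], [0.98, -0.143, -0.137], [-0.138, 0.0, -0.99]]
wrist_force: [-0.6, -1.0, -2.0]
opening: 0.65
gripper_force: 42.9
```

```bash
python3 - <<'E'
from h import *
show((-70,0,50),(-50,0,50))
E
```

```text
t 4.75 ref [-98.2   3.2  35.9] tip [-84.3   3.3  52.2] foot [-129.6    3.   -14.1] th 29.74 yaw -0.23 roll -0.33 F [ 1.1 -0.5 -2. ] grip 42.9 J [ 38.  35. -55. 100.  39.  66. -39.]
(-70, 0, 50) [1.34, -2.54, -2.17] [20.01, -3.17, -0.02]
(-50, 0, 50) [1.06, -4.52, -2.17] [20.01, -3.17, -0.02]
```

Emit:
{"fn": "arm_command", "kwargs": {"commands": [{"tx":1.3,"ty":-0.5,"tz":0,"wx":8,"wy":-1.3,"wz":0,"fingers":1},{"tx":1.3,"ty":-2,"tz":-1,"wx":16,"wy":-2.6,"wz":0,"fingers":1},{"tx":1.2,"ty":-3.5,"tz":-2.2,"wx":20,"wy":-3.2,"wz":0,"fingers":1},{"tx":1.2,"ty":-3.5,"tz":-2.2,"wx":20,"wy":-3.2,"wz":0,"fingers":1},{"tx":1.2,"ty":-3.5,"tz":-2.2,"wx":20,"wy":-3.2,"wz":0,"fingers":1}]}}

```text
time_s: 5.25
tool_pos: [0.5645, -0.1483, 0.1475]
eef_rot: [[0.138, 0.99, 0.034], [0.967, -0.142, 0.21], [0.213, 0.004, -0.977]]
wrist_force: [1.3, 0.6, -0.7]
opening: 0.648
gripper_force: 42.9
```

```bash
python3 - <<'E'
from h import *
show((-35,0,50))
p,d,m=snap('scene'); w=cloud(d,m); np.savez('scene2.npz',p=p,w=w)
cv2.imwrite('pics/s2.png',cv2.resize(p[100:270,140:360,::-1],None,fx=3.4,fy=3.4,interpolation=cv2.INTER_CUBIC))
p,d,m=snap('top'); np.savez('top2.npz',p=p,w=cloud(d,m))
E
```

```text
t 5.25 ref [-64.8  19.   -0.9] tip [-46.2  19.1   9.6] foot [-111.6   18.9  -36.9] th 49.98 yaw 0.01 roll -0.08 F [-0.8  1.2 -0.7] grip 42.9 J [ 55.  43. -63.  97.  30.  61. -22.]
(-35, 0, 50) [-0.32, -2.97, 0.09] [0.01, -0.08, -0.11]
```

View pics/s2.png

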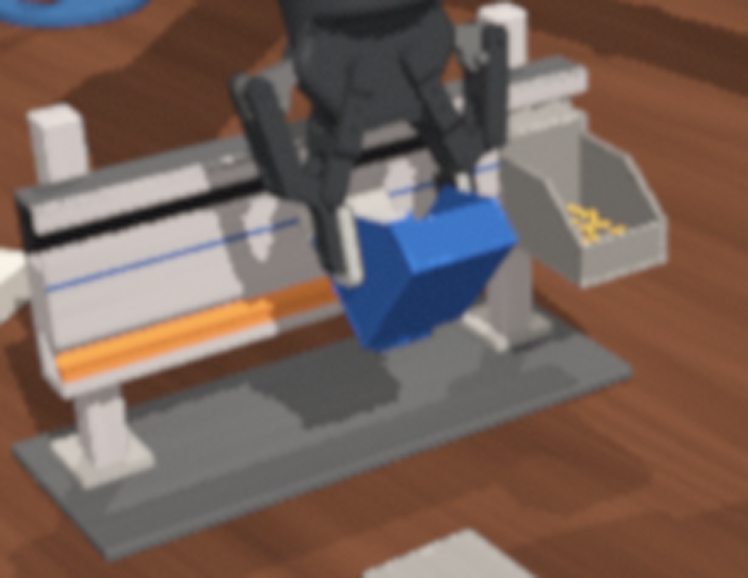

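```bash
python3 - <<'E'
from h import *
B=np.load('bt.npz'); s=read_state(); R=np.array(s['eef_rot']); Rb=R@B['R']; bc=s['tool_pos']+R@B['t']
for n in ('scene2','top2'):
    D=np.load(n+'.npz'); w=D['w'];p=D['p'].astype(int)
    L=((w-bc)@Rb)*1e3
    near=(abs(L[...,0])<60)&(abs(L[...,1])<36)&(L[...,2]>-35)&(L[...,2]<65)
    blue=near&(p[...,2]>p[...,0]+40)
    P=L[blue]; print(n,len(P))
    for ax,v in ((0,-40),(0,-37),(1,28),(1,-28),(2,-25),(2,-22),(0,37)):
        k=abs(P[:,ax]-v)<4
        o=[i for i in range(3) if i!=ax]
        if k.sum()>40:
            A=np.c_[np.ones(k.sum()),P[k][:,o]]; c=np.linalg.lstsq(A,P[k,ax],rcond=None)[0]
            print(' plane','xyz'[ax],v,k.sum(),'med',np.median(P[k,ax]).round(2),'fit',c.round(3))
    gr=near&(p.max(-1)-p.min(-1)<35)&(L[...,2]>30)&(L[...,0]>36); G=L[gr&(p.min(-1)>110)]
    if len(G): print(' tongue',len(G),np.percentile(G,[2,50,98],axis=0).round(1).tolist())
E
```

```text
scene2 1521
 plane x -40 187 med -36.79 fit [-3.6999e+01  1.0000e-03  2.0000e-03]
 plane x -37 489 med -35.64 fit [-3.5625e+01 -4.0000e-03  7.0000e-03]
 plane y 28 489 med 27.91 fit [2.7945e+01 9.0000e-03 2.3000e-02]
 plane y -28 128 med -25.36 fit [-2.5459e+01  7.0000e-03  1.0000e-02]
 plane z -25 567 med -22.04 fit [-2.2036e+01  1.0000e-03  2.0000e-03]
 plane z -22 700 med -21.89 fit [-2.1611e+01 -3.0000e-03  1.3000e-02]
 plane x 37 93 med 37.62 fit [ 3.7974e+01 -3.2000e-02  2.1000e-02]
 tongue 126 [[40.1, -24.8, 36.5], [49.0, -13.1, 50.1], [52.3, 26.0, 57.6]]
top2 1439
 plane x -40 196 med -36.73 fit [-3.6834e+01 -6.0000e-03 -2.0000e-03]
 plane x -37 459 med -35.8 fit [-3.5752e+01 -3.0000e-03  5.0000e-03]
 plane y 28 311 med 25.68 fit [ 2.5825e+01 -1.2000e-02  1.4000e-02]
 plane y -28 158 med -27.17 fit [-2.7108e+01 -2.4000e-02  1.8000e-02]
 plane z -25 117 med -21.48 fit [-2.1728e+01  1.1000e-02  4.0000e-03]
 plane z -22 463 med -20.39 fit [-2.0435e+01  8.0000e-03 -2.0000e-03]
 plane x 37 194 med 39.77 fit [ 4.0188e+01 -1.5000e-02  1.0100e-01]
 tongue 22 [[46.1, -23.6, 47.5], [48.6, -21.4, 53.4], [50.3, -18.0, 56.9]]
```

```bash
python3 - <<'E'
from h import *
B=np.load('bt.npz'); np.savez('bt.npz',R=B['R'],t=B['t']+B['R']@np.array([4.1,0,2.7])/1e3)
show((-35,-2,50),(-25,-3,50),(-20,-3,50),(-14,-.5,50),(-10,2.5,50))
from plan import *
for x in (-24,-22,-20,-18,-16): print(x,max((clear(*at_tip(x,z,50,(42.5,59)),50),z) for z in np.arange(-8,3,.5)))
E
```

```text
t 5.35 ref [-62.9  19.9  -0.7] tip [-44.2  20.    9.8] foot [-109.7   19.7  -36.7] th 49.94 yaw 0.47 roll 0.08 F [-0.8  0.7 -1.2] grip 42.9 J [ 55.  43. -63.  97.  30.  61. -22.]
(-35, -2, 50) [-0.35, -2.77, -0.13] [0.07, 0.07, -0.37]
(-25, -3, 50) [-0.5, -3.76, -0.23] [0.07, 0.07, -0.37]
(-20, -3, 50) [-0.57, -4.25, -0.23] [0.07, 0.07, -0.37]
(-14, -0.5, 50) [-0.65, -4.85, 0.02] [0.07, 0.07, -0.37]
(-10, 2.5, 50) [-0.71, -5.24, 0.32] [0.07, 0.07, -0.37]
-24 (np.float64(7.956915231419774), np.float64(-2.5))
-22 (np.float64(6.562202374203344), np.float64(-2.5))
-20 (np.float64(5.408326913195984), np.float64(-2.5))
-18 (np.float64(4.422951503238533), np.float64(-2.0))
-16 (np.float64(3.605551275463989), np.float64(-1.5))
```

```bash
python3 - <<'E'
from h import *
for i in range(6):
    state(); print(read_state()['tool_pos'].round(4)); capture('wrist')
E
```

```text
t 5.35 ref [-62.9  19.9  -0.7] tip [-44.2  20.    9.8] foot [-109.7   19.7  -36.7] th 49.94 yaw 0.47 roll 0.08 F [-0.8  0.7 -1.2] grip 42.9 J [ 55.  43. -63.  97.  30.  61. -22.]
[ 0.5655 -0.1456  0.1491]
t 5.4 ref [-63.3  20.1  -0.3] tip [-44.6  20.3  10.1] foot [-110.    19.9  -36.4] th 49.92 yaw 0.55 roll 0.11 F [ 0.3  0.4 -1.4] grip 42.9 J [ 55.  43. -63.  97.  30.  61. -22.]
[ 0.5658 -0.1453  0.1494]
t 5.45 ref [-63.3  20.2  -0.2] tip [-44.6  20.4  10.2] foot [-110.    20.   -36.3] th 49.9 yaw 0.58 roll 0.13 F [ 0.6  0.4 -1.5] grip 42.9 J [ 55.  43. -63.  97.  30.  61. -22.]
[ 0.5659 -0.1453  0.1495]
t 5.5 ref [-63.   20.3  -0.2] tip [-44.4  20.4  10.3] foot [-109.8   20.1  -36.3] th 49.89 yaw 0.58 roll 0.14 F [-0.3 -0.1 -1.4] grip 42.9 J [ 55.  43. -63.  97.  30.  61. -22.]
[ 0.5659 -0.1456  0.1495]
t 5.55 ref [-62.8  20.3  -0.3] tip [-44.1  20.4  10.2] foot [-109.5   20.1  -36.4] th 49.89 yaw 0.55 roll 0.13 F [-0.9 -0.7 -1.1] grip 42.9 J [ 55.  43. -63.  97.  30.  61. -22.]
[ 0.5659 -0.1458  0.1494]
t 5.6 ref [-62.5  20.3  -0.4] tip [-43.8  20.4  10.1] foot [-109.2   20.1  -36.5] th 49.89 yaw 0.51 roll 0.12 F [-0.6  0.  -1.2] grip 42.9 J [ 55.  43. -63.  97.  30.  61. -22.]
[ 0.5658 -0.1461  0.1493]
```

```bash
cat > chk.py <<'E'
from h import *
B=np.load('bt.npz')
for n in ('scene','top'):
    s=read_state(); R=np.array(s['eef_rot']); Rb=R@B['R']; bc=s['tool_pos']+R@B['t']
    p,d,m=snap(n); w=cloud(d,m);p=p.astype(int)
    L=((w-bc)@Rb)*1e3
    near=(abs(L[...,0])<60)&(abs(L[...,1])<36)&(L[...,2]>-35)&(L[...,2]<65)
    P=L[near&(p[...,2]>p[...,0]+40)]
    for ax,v in ((0,-40),(1,28),(2,-25)) if n=='scene' else ((0,-40),(2,-22)):
        for _ in range(3):
            k=abs(P[:,ax]-v)<2; v=np.median(P[k,ax])
        print(n,'xyz'[ax],k.sum(),round(v,2))
    gr=near&(p.max(-1)-p.min(-1)<35)&(L[...,2]>30)&(L[...,0]>36); G=L[gr&(p.min(-1)>110)]
    if len(G): print(' tongue max',len(G),np.percentile(G,[2,50,98],axis=0).round(1).tolist())
    T=(w-O)@RS*1e3; k=(abs(T[...,0]-12)<8)&(abs(T[...,1])<150)&(T[...,2]>172); print(' track top z',np.median(T[k][:,2]).round(2))
state()
E
python3 chk.py
```

```text
scene x 413 -42.46
scene y 455 28.6
scene z 635 -25.69
 tongue max 106 [[39.2, -23.2, 39.3], [42.0, -10.8, 47.6], [45.6, 26.6, 53.4]]
 track top z 181.24
top x 431 -41.03
top z 436 -23.48
 tongue max 22 [[41.5, -23.5, 43.9], [43.8, -21.0, 49.3], [45.5, -17.1, 53.5]]
 track top z 535.33
t 5.75 ref [-61.6  20.2  -0.8] tip [-43.   20.3   9.7] foot [-108.4   20.   -36.8] th 49.91 yaw 0.39 roll 0.1 F [ 0.1  0.1 -1.4] grip 42.9 J [ 55.  43. -63.  97.  30.  61. -22.]
```

```bash
sed -i 's/E0=.155/E0=.1552/' h.py; python3 - <<'E'
from h import *
B=np.load('bt.npz'); np.savez('bt.npz',R=B['R'],t=B['t']+B['R']@np.array([-2.2,0,-1.2])/1e3)
for i in range(8): capture('wrist'); i%2 or state()
show((-30,-2.5,50),(-20,-2.5,50))
E
```

```text
t 5.8 ref [-63.8  20.1  -0.1] tip [-45.1  20.2  10.3] foot [-110.5   20.   -36.2] th 49.92 yaw 0.37 roll 0.09 F [-0.3  0.8 -1.1] grip 42.9 J [ 55.  43. -63.  97.  30.  61. -22.]
t 5.9 ref [-63.5  20.1  -0.3] tip [-44.9  20.1  10.2] foot [-110.3   19.9  -36.3] th 49.93 yaw 0.33 roll 0.08 F [ 0.3  1.  -1.9] grip 42.9 J [ 55.  43. -63.  97.  30.  61. -22.]
t 6.0 ref [-63.4  20.   -0.3] tip [-44.8  20.1  10.1] foot [-110.2   19.9  -36.4] th 49.94 yaw 0.31 roll 0.08 F [-0.1 -0.3 -2. ] grip 42.9 J [ 55.  43. -63.  97.  30.  61. -22.]
t 6.1 ref [-63.4  20.   -0.3] tip [-44.7  20.1  10.1] foot [-110.1   19.9  -36.4] th 49.94 yaw 0.3 roll 0.07 F [ 0.  -0.5 -2.1] grip 42.9 J [ 55.  43. -63.  97.  30.  61. -22.]
t 6.15 ref [-63.4  20.   -0.3] tip [-44.7  20.1  10.1] foot [-110.1   19.9  -36.4] th 49.94 yaw 0.3 roll 0.07 F [ 0.3  0.4 -0.5] grip 42.9 J [ 55.  43. -63.  97.  30.  61. -22.]
(-30, -2.5, 50) [-0.45, -3.3, -0.21] [0.07, 0.07, -0.21]
(-20, -2.5, 50) [-0.59, -4.29, -0.21] [0.07, 0.07, -0.21]
```

Emit:
{"fn": "arm_command", "kwargs": {"commands": [{"tx":-0.2,"ty":-1.5,"tz":-0.2,"wx":0,"wy":0,"wz":-0.2,"fingers":1},{"tx":-0.4,"ty":-3,"tz":-0.2,"wx":0.1,"wy":0.1,"wz":-0.2,"fingers":1},{"tx":-0.55,"ty":-4,"tz":-0.2,"wx":0.1,"wy":0.1,"wz":-0.2,"fingers":1},{"tx":-0.6,"ty":-4.3,"tz":-0.2,"wx":0.1,"wy":0.1,"wz":-0.2,"fingers":1},{"tx":-0.6,"ty":-4.3,"tz":-0.2,"wx":0.1,"wy":0.1,"wz":-0.2,"fingers":1}]}}

```text
time_s: 6.65
tool_pos: [0.5593, -0.1915, 0.1465]
eef_rot: [[0.141, 0.989, 0.035], [0.967, -0.145, 0.211], [0.214, 0.004, -0.977]]
wrist_force: [-0.8, -0.0, -0.7]
opening: 0.649
gripper_force: 42.9
```

```bash
sed -i '1a for i in range(8): capture("wrist")' chk.py; sed -i '1s/$/\nstate()/' chk.py; python3 chk.py; python3 - <<'E'
from h import *
show((-20,-2.5,50),(-14,-.5,50),(-10,2.5,50),(-6,6,50))
p,d,m=snap('scene'); cv2.imwrite('pics/s3.png',cv2.resize(p[100:250,150:350,::-1],None,fx=4,fy=4,interpolation=cv2.INTER_CUBIC))
E
```

```text
t 6.65 ref [-19.   19.8  -2.6] tip [-0.3 19.8  7.8] foot [-65.8  19.9 -38.6] th 50.04 yaw -0.14 roll -0.05 F [ 0.1 -0.8 -0.7] grip 42.9 J [ 58.  44. -63.  95.  30.  63. -19.]
scene x 405 -40.46
scene y 408 28.51
scene z 609 -24.48
 tongue max 199 [[37.5, -34.8, 37.9], [44.0, -11.2, 50.3], [59.2, 35.0, 64.6]]
 track top z 181.19
top x 439 -38.92
top z 377 -22.25
 tongue max 38 [[44.7, -35.3, 47.2], [55.7, -25.4, 51.7], [58.9, -17.9, 58.9]]
 track top z 541.34
t 7.15 ref [-20.3  20.   -2.3] tip [-1.6 20.1  8.1] foot [-67.1  20.  -38.3] th 50.02 yaw 0.01 roll -0.03 F [ 0.5  0.2 -1.9] grip 42.9 J [ 58.  44. -63.  96.  30.  63. -19.]
t 7.15 ref [-20.3  20.   -2.3] tip [-1.6 20.1  8.1] foot [-67.1  20.  -38.3] th 50.02 yaw 0.01 roll -0.03 F [ 0.5  0.2 -1.9] grip 42.9 J [ 58.  44. -63.  96.  30.  63. -19.]
(-20, -2.5, 50) [-0.0, -0.03, -0.02] [-0.03, -0.03, -0.05]
(-14, -0.5, 50) [-0.09, -0.62, 0.18] [-0.03, -0.03, -0.05]
(-10, 2.5, 50) [-0.14, -1.02, 0.48] [-0.03, -0.03, -0.05]
(-6, 6, 50) [-0.2, -1.41, 0.83] [-0.03, -0.03, -0.05]
```

View pics/s3.png

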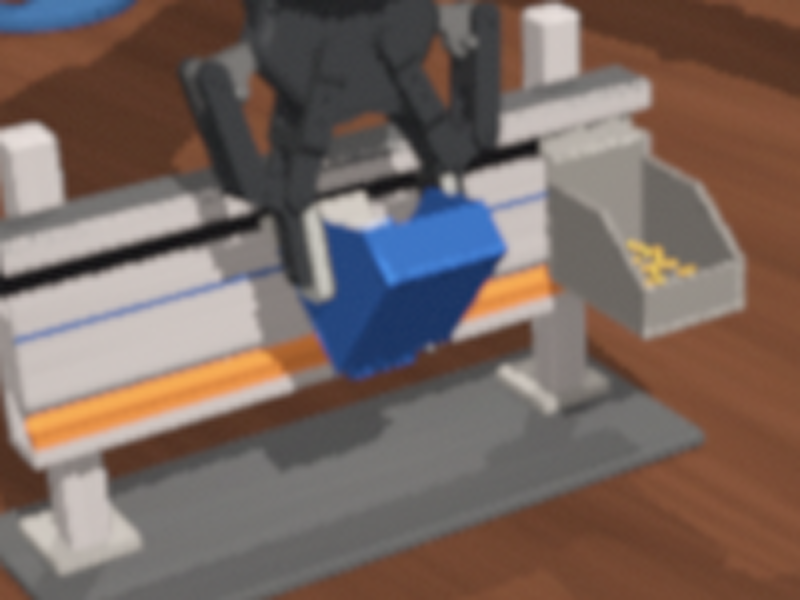

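The tongue tip sits level with the dark groove, just in front of it, and the calibration residuals are about 0.5 mm. I insert it.

Emit:
{"fn": "arm_command", "kwargs": {"commands": [{"tx":0,"ty":-0.3,"tz":0.1,"wx":0,"wy":0,"wz":0,"fingers":1},{"tx":-0.1,"ty":-0.6,"tz":0.2,"wx":0,"wy":0,"wz":0,"fingers":1},{"tx":-0.1,"ty":-0.8,"tz":0.35,"wx":0,"wy":0,"wz":0,"fingers":1},{"tx":-0.15,"ty":-1,"tz":0.5,"wx":0,"wy":0,"wz":0,"fingers":1},{"tx":-0.15,"ty":-1,"tz":0.5,"wx":0,"wy":0,"wz":0,"fingers":1}]}}

```text
time_s: 7.7
tool_pos: [0.5581, -0.2009, 0.1519]
eef_rot: [[0.14, 0.99, 0.035], [0.967, -0.144, 0.211], [0.214, 0.005, -0.977]]
wrist_force: [0.5, -0.6, -1.6]
opening: 0.648
gripper_force: 42.9
```

```bash
cat > n.py <<'E'
from h import *
import sys
state()
for i in range(5): capture('wrist')
show(*eval(sys.argv[1]))
E
python3 n.py "[(-6,6,50),(-4,7.5,50),(0,6,50),(2,5,48),(2,5,42),(2,4.5,37)]"
```

```text
t 7.7 ref [-9.4 20.   2.8] tip [ 9.2 20.  13.2] foot [-56.3  20.  -33.2] th 50.02 yaw -0.04 roll -0.02 F [ 0.5  0.6 -1.6] grip 42.9 J [ 59.  44. -63.  95.  30.  64. -17.]
t 7.95 ref [-10.1  19.9   2.6] tip [ 8.6 19.9 13. ] foot [-56.9  19.8 -33.4] th 50.03 yaw -0.01 roll -0.04 F [-0.1 -0.4 -2.2] grip 42.9 J [ 59.  44. -63.  95.  30.  64. -17.]
(-6, 6, 50) [-0.04, -0.4, 0.34] [-0.04, -0.03, -0.04]
(-4, 7.5, 50) [-0.07, -0.6, 0.49] [-0.04, -0.03, -0.04]
(0, 6, 50) [-0.13, -1.0, 0.34] [-0.04, -0.03, -0.04]
(2, 5, 48) [-0.16, -1.22, 0.08] [-2.02, 0.25, -0.04]
(2, 5, 42) [-0.17, -1.32, -0.38] [-7.96, 1.09, -0.03]
(2, 4.5, 37) [-0.19, -1.45, -0.8] [-12.91, 1.79, -0.03]
```

Emit:
{"fn": "arm_command", "kwargs": {"commands": [{"tx":0,"ty":-0.2,"tz":0.17,"wx":0,"wy":0,"wz":0,"fingers":1},{"tx":-0.05,"ty":-0.4,"tz":0.34,"wx":0,"wy":0,"wz":0,"fingers":1},{"tx":-0.07,"ty":-0.6,"tz":0.49,"wx":0,"wy":0,"wz":0,"fingers":1},{"tx":-0.1,"ty":-0.8,"tz":0.42,"wx":0,"wy":0,"wz":0,"fingers":1},{"tx":-0.13,"ty":-1.0,"tz":0.34,"wx":0,"wy":0,"wz":0,"fingers":1}]}}

```text
time_s: 8.45
tool_pos: [0.5567, -0.2108, 0.1551]
eef_rot: [[0.139, 0.99, 0.035], [0.967, -0.144, 0.211], [0.214, 0.005, -0.977]]
wrist_force: [1.1, 1.1, -1.0]
opening: 0.645
gripper_force: 42.9
```

```bash
python3 n.py "[(1,5.5,47),(2,5,44),(2,5,40),(2,4.5,37),(1.7,4,34),(1.5,3.5,30),(1.5,2.5,25),(1.5,2,20)]"
```

```text
t 8.45 ref [ 0.5 20.   6. ] tip [19.1 20.  16.5] foot [-46.3  20.  -30. ] th 50.02 yaw -0.02 roll -0.03 F [-1.2  0.9 -1. ] grip 42.9 J [ 60.  45. -63.  94.  30.  64. -16.]
t 8.7 ref [ 0.1 20.   6. ] tip [18.7 20.  16.4] foot [-46.8  19.9 -30. ] th 50.04 yaw -0.02 roll -0.04 F [-1.3 -1.1 -1.7] grip 42.9 J [ 60.  45. -63.  94.  30.  64. -16.]
(1, 5.5, 47) [-0.01, -0.13, -0.28] [-3.01, 0.38, -0.03]
(2, 5, 44) [-0.03, -0.28, -0.56] [-5.98, 0.8, -0.03]
(2, 5, 40) [-0.05, -0.36, -0.86] [-9.94, 1.36, -0.03]
(2, 4.5, 37) [-0.06, -0.44, -1.13] [-12.92, 1.78, -0.03]
(1.7, 4, 34) [-0.07, -0.5, -1.4] [-15.89, 2.2, -0.02]
(1.5, 3.5, 30) [-0.08, -0.62, -1.74] [-19.85, 2.76, -0.02]
(1.5, 2.5, 25) [-0.11, -0.81, -2.17] [-24.8, 3.46, -0.02]
(1.5, 2, 20) [-0.14, -1.04, -2.54] [-29.75, 4.16, -0.02]
```

No contact so far. I swing down in steps.

Emit:
{"fn": "arm_command", "kwargs": {"commands": [{"tx":-0.01,"ty":-0.13,"tz":-0.28,"wx":-3,"wy":0.4,"wz":0,"fingers":1},{"tx":-0.03,"ty":-0.28,"tz":-0.56,"wx":-6,"wy":0.8,"wz":0,"fingers":1},{"tx":-0.05,"ty":-0.36,"tz":-0.86,"wx":-9.9,"wy":1.4,"wz":0,"fingers":1},{"tx":-0.06,"ty":-0.44,"tz":-1.13,"wx":-12.9,"wy":1.8,"wz":0,"fingers":1},{"tx":-0.07,"ty":-0.5,"tz":-1.4,"wx":-15.9,"wy":2.2,"wz":0,"fingers":1}]}}

```text
time_s: 9.2
tool_pos: [0.5562, -0.215, 0.1413]
eef_rot: [[0.141, 0.99, -0.003], [0.988, -0.141, -0.067], [-0.067, 0.007, -0.998]]
wrist_force: [-0.1, 0.9, -1.5]
opening: 0.65
gripper_force: 43.0
```

```bash
python3 n.py "[(1.5,3.5,30),(1.5,3,27),(1.5,2.5,24),(1.5,2.2,21),(1.5,2,18)]"
```

```text
t 9.2 ref [ 1.3 20.2  4.4] tip [16.3 20.2 19.6] foot [-33.7  20.2 -43.2] th 33.87 yaw 0.09 roll 0.05 F [-0.9 -0.2 -1.5] grip 43.0 J [ 49.  39. -55.  98.  40.  63. -28.]
t 9.45 ref [ 2.  20.1  4.1] tip [17.1 20.1 19.2] foot [-33.   20.1 -43.4] th 34.03 yaw -0.0 roll 0.0 F [ 0.5 -0.  -1.6] grip 43.0 J [ 49.  39. -55.  98.  40.  63. -28.]
(1.5, 3.5, 30) [-0.02, -0.08, -0.34] [-3.99, 0.57, 0.0]
(1.5, 3, 27) [-0.03, -0.2, -0.6] [-6.96, 0.99, 0.0]
(1.5, 2.5, 24) [-0.05, -0.32, -0.85] [-9.93, 1.41, 0.0]
(1.5, 2.2, 21) [-0.07, -0.46, -1.07] [-12.9, 1.83, 0.0]
(1.5, 2, 18) [-0.09, -0.6, -1.27] [-15.87, 2.25, 0.0]
```

Emit:
{"fn": "arm_command", "kwargs": {"commands": [{"tx":-0.02,"ty":-0.08,"tz":-0.34,"wx":-4,"wy":0.6,"wz":0,"fingers":1},{"tx":-0.03,"ty":-0.2,"tz":-0.6,"wx":-7,"wy":1,"wz":0,"fingers":1},{"tx":-0.05,"ty":-0.32,"tz":-0.85,"wx":-9.9,"wy":1.4,"wz":0,"fingers":1},{"tx":-0.07,"ty":-0.46,"tz":-1.07,"wx":-12.9,"wy":1.8,"wz":0,"fingers":1},{"tx":-0.09,"ty":-0.6,"tz":-1.27,"wx":-15.9,"wy":2.2,"wz":0,"fingers":1}]}}

```text
time_s: 9.95
tool_pos: [0.555, -0.2224, 0.1282]
eef_rot: [[0.136, 0.99, -0.041], [0.931, -0.142, -0.336], [-0.339, 0.007, -0.941]]
wrist_force: [0.2, 0.1, -1.6]
opening: 0.65
gripper_force: 43.0
```

```bash
python3 n.py "[(1.5,1.8,16),(1.3,1.5,14),(0.8,1.3,12),(.5,1.2,10.5),(.5,1,9)]"; python3 chk.py | grep -v tongue
```

```text
t 9.95 ref [ 2.2 19.9  1.9] tip [12.4 19.8 20.6] foot [-18.3  19.9 -53.5] th 17.88 yaw -0.08 roll 0.05 F [-0.2  0.2 -1.6] grip 43.0 J [ 36.  38. -46. 102.  52.  66. -42.]
t 10.2 ref [ 2.  19.9  1.9] tip [12.3 19.9 20.7] foot [-18.6  20.  -53.4] th 18.01 yaw -0.05 roll 0.04 F [ 0.4 -0.4 -1.2] grip 42.9 J [ 36.  38. -46. 102.  52.  66. -42.]
(1.5, 1.8, 16) [-0.01, -0.05, -0.13] [-1.99, 0.32, 0.06]
(1.3, 1.5, 14) [-0.02, -0.14, -0.28] [-3.97, 0.6, 0.06]
(0.8, 1.3, 12) [-0.03, -0.2, -0.41] [-5.95, 0.88, 0.06]
(0.5, 1.2, 10.5) [-0.03, -0.25, -0.5] [-7.43, 1.09, 0.06]
(0.5, 1, 9) [-0.05, -0.34, -0.6] [-8.92, 1.3, 0.05]
t 10.2 ref [ 2.  19.9  1.9] tip [12.3 19.9 20.7] foot [-18.6  20.  -53.4] th 18.01 yaw -0.05 roll 0.04 F [ 0.4 -0.4 -1.2] grip 42.9 J [ 36.  38. -46. 102.  52.  66. -42.]
scene x 350 -39.5
scene y 330 28.51
scene z 95 -22.56
 track top z 181.17
top x 26 -38.45
top z 8 -22.34
 track top z 179.43
t 10.7 ref [ 1.3 19.9  2.1] tip [11.6 19.9 20.9] foot [-19.2  20.  -53.3] th 17.93 yaw 0.04 roll 0.06 F [ 0.2  0.6 -1.5] grip 42.9 J [ 36.  38. -46. 102.  52.  66. -42.]
```

Emit:
{"fn": "arm_command", "kwargs": {"commands": [{"tx":0,"ty":-0.03,"tz":-0.13,"wx":-2,"wy":0.3,"wz":0,"fingers":1},{"tx":-0.01,"ty":-0.1,"tz":-0.28,"wx":-4,"wy":0.6,"wz":0,"fingers":1},{"tx":-0.02,"ty":-0.17,"tz":-0.41,"wx":-6,"wy":0.9,"wz":0,"fingers":1},{"tx":-0.03,"ty":-0.22,"tz":-0.5,"wx":-7.4,"wy":1.1,"wz":0,"fingers":1},{"tx":-0.04,"ty":-0.31,"tz":-0.6,"wx":-8.9,"wy":1.3,"wz":0,"fingers":1}]}}

```text
time_s: 11.2
tool_pos: [0.5549, -0.2242, 0.1224]
eef_rot: [[0.125, 0.99, -0.061], [0.867, -0.139, -0.478], [-0.482, 0.007, -0.876]]
wrist_force: [0.1, 3.5, 0.6]
opening: 0.649
gripper_force: 43.3
```

```bash
python3 n.py "[(1,.8,7.5),(1.5,.6,6),(2,.4,4.5),(2.3,.2,3),(2.5,0,1.5),(2.5,0,0)]"
```

```text
t 11.2 ref [-0.9 20.2  1.2] tip [ 6.3 20.2 21.3] foot [-12.5  20.2 -56.8] th 8.88 yaw 0.05 roll 0.02 F [-3.4 -0.4  0.6] grip 43.3 J [ 28.  39. -42. 104.  58.  70. -50.]
t 11.45 ref [-1.1 20.3  1.2] tip [ 6.2 20.3 21.3] foot [-12.8  20.3 -56.7] th 8.99 yaw 0.06 roll 0.03 F [-3.5 -0.8  1.3] grip 43.2 J [ 28.  39. -42. 104.  58.  70. -50.]
(1, 0.8, 7.5) [-0.07, -0.29, -0.12] [-1.47, 0.24, -0.06]
(1.5, 0.6, 6) [-0.09, -0.43, -0.21] [-2.96, 0.45, -0.06]
(2, 0.4, 4.5) [-0.11, -0.57, -0.3] [-4.44, 0.66, -0.06]
(2.3, 0.2, 3) [-0.12, -0.7, -0.39] [-5.93, 0.87, -0.06]
(2.5, 0, 1.5) [-0.14, -0.81, -0.48] [-7.41, 1.08, -0.06]
(2.5, 0, 0) [-0.15, -0.91, -0.54] [-8.9, 1.29, -0.06]
```

```bash
cat > c.py <<'E'
from h import *
import sys
a=eval(sys.argv[1]); cur=tgt(*a[0]); state()
for x in a[1:]: print(x,*[v.tolist() for v in rel(*tgt(*x),cur=cur)])
E
python3 c.py "[(.5,1,9),(1,.7,7.5),(1.5,.3,6),(2,0,4.5),(2.5,-.5,3),(3,-.5,1.5),(3,-.5,0)]"
```

```text
t 11.45 ref [-1.1 20.3  1.2] tip [ 6.2 20.3 21.3] foot [-12.8  20.3 -56.7] th 8.99 yaw 0.06 roll 0.03 F [-3.5 -0.8  1.3] grip 43.2 J [ 28.  39. -42. 104.  58.  70. -50.]
(1, 0.7, 7.5) [-0.02, -0.14, -0.11] [-1.49, 0.21, 0.0]
(1.5, 0.3, 6) [-0.04, -0.28, -0.22] [-2.97, 0.42, 0.0]
(2, 0, 4.5) [-0.06, -0.42, -0.32] [-4.46, 0.63, 0.0]
(2.5, -0.5, 3) [-0.08, -0.56, -0.44] [-5.94, 0.84, 0.0]
(3, -0.5, 1.5) [-0.1, -0.71, -0.51] [-7.43, 1.05, 0.0]
(3, -0.5, 0) [-0.11, -0.81, -0.57] [-8.91, 1.26, 0.0]
```

Emit:
{"fn": "arm_command", "kwargs": {"commands": [{"tx":-0.02,"ty":-0.14,"tz":-0.11,"wx":-1.5,"wy":0.2,"wz":0,"fingers":1},{"tx":-0.04,"ty":-0.28,"tz":-0.22,"wx":-3,"wy":0.4,"wz":0,"fingers":1},{"tx":-0.06,"ty":-0.42,"tz":-0.32,"wx":-4.5,"wy":0.6,"wz":0,"fingers":1},{"tx":-0.06,"ty":-0.42,"tz":-0.32,"wx":-4.5,"wy":0.6,"wz":0,"fingers":1},{"tx":-0.06,"ty":-0.42,"tz":-0.32,"wx":-4.5,"wy":0.6,"wz":0,"fingers":1}]}}

```text
time_s: 11.95
tool_pos: [0.5539, -0.2293, 0.1193]
eef_rot: [[0.119, 0.99, -0.071], [0.826, -0.139, -0.546], [-0.55, 0.006, -0.835]]
wrist_force: [0.4, -1.1, 2.1]
opening: 0.647
gripper_force: 43.2
```

```bash
python3 n.py "[]"; python3 c.py "[(2,0,4.5),(2.5,-.5,3),(3,-.5,1.5),(3,-.5,0),(3,-.5,-1.5),(4,-.5,-1.5)]"
```

```text
t 11.95 ref [ 1.4 19.9  0.2] tip [ 7.  19.9 20.9] foot [ -5.5  19.9 -58.4] th 4.31 yaw 0.02 roll 0.01 F [1.  0.5 2.1] grip 43.2 J [ 25.  40. -40. 105.  61.  72. -54.]
t 12.2 ref [ 1.4 19.8  0.3] tip [ 7.  19.8 21. ] foot [ -5.6  19.9 -58.3] th 4.36 yaw -0.01 roll 0.04 F [1.4 0.4 1.6] grip 43.3 J [ 25.  40. -40. 105.  61.  72. -54.]
t 12.2 ref [ 1.4 19.8  0.3] tip [ 7.  19.8 21. ] foot [ -5.6  19.9 -58.3] th 4.36 yaw -0.01 roll 0.04 F [1.4 0.4 1.6] grip 43.3 J [ 25.  40. -40. 105.  61.  72. -54.]
(2.5, -0.5, 3) [-0.02, -0.14, -0.12] [-1.49, 0.21, 0.0]
(3, -0.5, 1.5) [-0.04, -0.29, -0.19] [-2.97, 0.42, 0.0]
(3, -0.5, 0) [-0.05, -0.39, -0.25] [-4.46, 0.63, 0.0]
(3, -0.5, -1.5) [-0.07, -0.49, -0.31] [-5.94, 0.84, 0.0]
(4, -0.5, -1.5) [-0.08, -0.59, -0.31] [-5.94, 0.84, 0.0]
```

Emit:
{"fn": "arm_command", "kwargs": {"commands": [{"tx":-0.02,"ty":-0.14,"tz":-0.12,"wx":-1.5,"wy":0.2,"wz":0,"fingers":1},{"tx":-0.04,"ty":-0.29,"tz":-0.19,"wx":-3,"wy":0.4,"wz":0,"fingers":1},{"tx":-0.05,"ty":-0.39,"tz":-0.25,"wx":-4.5,"wy":0.6,"wz":0,"fingers":1},{"tx":-0.05,"ty":-0.39,"tz":-0.25,"wx":-4.5,"wy":0.6,"wz":0,"fingers":1},{"tx":-0.05,"ty":-0.39,"tz":-0.25,"wx":-4.5,"wy":0.6,"wz":0,"fingers":1}]}}

```text
time_s: 12.7
tool_pos: [0.5538, -0.2318, 0.1163]
eef_rot: [[0.112, 0.991, -0.078], [0.782, -0.137, -0.608], [-0.613, 0.007, -0.79]]
wrist_force: [-0.8, 2.0, 1.1]
opening: 0.651
gripper_force: 43.4
```

```bash
python3 n.py "[]"; python3 - <<'E'
from h import *
s=read_state();B=np.load('bt.npz');R=np.array(s['eef_rot']); Rb=R@B['R']; bc=s['tool_pos']+R@B['t']
p,d,m=snap('scene');w=cloud(d,m);q=p.astype(int)
T=(w-O)@RS*1e3
b=(q[...,2]>q[...,0]+40)&(abs(T[...,1]-20)<40)&(T[...,0]>-110)&(T[...,0]<10)&(T[...,2]>80)&(T[...,2]<170)
P=T[b]; print(np.percentile(P,[1,50,99],axis=0).round(1))
k=(P[:,0]<np.percentile(P[:,0],15)); print('nose x',np.median(P[k],axis=0).round(1))
n=P[(abs(P[:,0]+80)<5)]; A=np.c_[np.ones(len(n)),n[:,1:]-[20,105]]; print('nose plane',np.linalg.lstsq(A,n[:,0],rcond=None)[0].round(3),len(n))
cv2.imwrite('pics/s4.png',cv2.resize(p[100:250,150:350,::-1],None,fx=4,fy=4,interpolation=cv2.INTER_CUBIC))
E
```

```text
t 12.7 ref [ 1.1 20.1 -0.8] tip [ 5.  20.1 20.2] foot [ -1.3  20.1 -59.8] th -0.12 yaw 0.11 roll 0.04 F [-1.9 -1.   1.1] grip 43.4 J [ 22.  42. -38. 105.  63.  74. -57.]
t 12.95 ref [ 1.3 20.1 -0.7] tip [ 5.3 20.  20.3] foot [ -1.2  20.1 -59.7] th -0.05 yaw 0.06 roll 0.08 F [-5.1 -0.8 -0.2] grip 43.5 J [ 22.  42. -38. 105.  63.  74. -57.]
[[-82.4  -6.8  96.5]
 [-50.   10.3 111.9]
 [ -1.2  50.  144.7]]
nose x [-81.   23.8 109.4]
nose plane [-7.9858e+01  0.0000e+00  2.0000e-03] 419
```

View pics/s4.png

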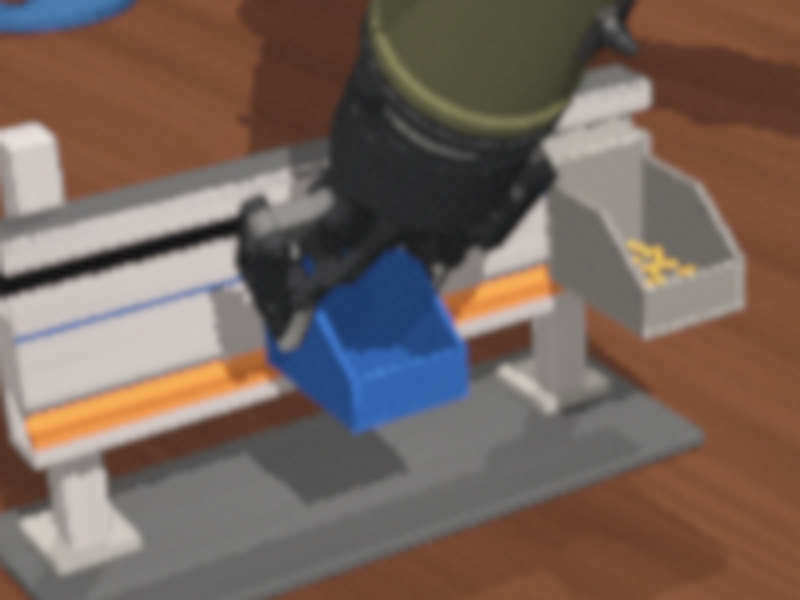

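The nose plane is at x = −79.9 mm with no slope, so the back is flush and upright, and the foot has snapped over. I release.

Emit:
{"fn": "arm_command", "kwargs": {"commands": [{"tx":0.02,"ty":0.15,"tz":0.05,"wx":0,"wy":0,"wz":0,"fingers":1},{"tx":0.02,"ty":0.15,"tz":0.05,"wx":0,"wy":0,"wz":0,"fingers":0.3},{"tx":0.02,"ty":0.15,"tz":0.05,"wx":0,"wy":0,"wz":0,"fingers":0},{"tx":0.02,"ty":0.15,"tz":0.05,"wx":0,"wy":0,"wz":0,"fingers":0},{"tx":0.02,"ty":0.15,"tz":0.05,"wx":0,"wy":0,"wz":0,"fingers":0}]}}

```text
time_s: 13.5
tool_pos: [0.5537, -0.2315, 0.1173]
eef_rot: [[0.114, 0.99, -0.079], [0.781, -0.138, -0.609], [-0.614, 0.007, -0.79]]
wrist_force: [-0.5, -0.8, -0.2]
opening: 1.002
gripper_force: 0.0
```

Emit:
{"fn": "arm_command", "kwargs": {"commands": [{"tx":0,"ty":0,"tz":0,"wx":0,"wy":0,"wz":0,"fingers":0},{"tx":0.2,"ty":1.8,"tz":2.4,"wx":0,"wy":0,"wz":0,"fingers":0},{"tx":0.6,"ty":4.2,"tz":5.5,"wx":0,"wy":0,"wz":0,"fingers":0},{"tx":1,"ty":7.3,"tz":9.5,"wx":0,"wy":0,"wz":0,"fingers":0},{"tx":1.5,"ty":11,"tz":14,"wx":0,"wy":0,"wz":0,"fingers":0}]}}

```text
time_s: 14.0
tool_pos: [0.5677, -0.1263, 0.2515]
eef_rot: [[0.113, 0.99, -0.08], [0.782, -0.139, -0.608], [-0.613, 0.007, -0.79]]
wrist_force: [1.8, 0.9, 1.0]
opening: 1.004
gripper_force: 0.0
```

```bash
python3 - <<'E'
from h import *
for i in range(6): capture('wrist')
p,d,m=snap('scene');w=cloud(d,m);q=p.astype(int); T=(w-O)@RS*1e3
b=(q[...,2]>q[...,0]+40)&(abs(T[...,1]-20)<40)&(T[...,0]>-110)&(T[...,0]<10)&(T[...,2]>80)&(T[...,2]<170)
P=T[b]; print(np.percentile(P,[1,50,99],axis=0).round(1))
n=P[(abs(P[:,0]+80)<5)]; A=np.c_[np.ones(len(n)),n[:,1:]-[20,105]]; print('nose plane',np.linalg.lstsq(A,n[:,0],rcond=None)[0].round(3),len(n))
print(read_state()['tool_pos'],read_state()['time_s'])
cv2.imwrite('pics/s5.png',p[:,:,::-1])
E
```

```text
[[-82.1  -6.5  94.9]
 [-32.5  15.5 117.4]
 [ -0.9  49.8 153.3]]
nose plane [-7.9655e+01  4.0000e-03 -1.7000e-02] 412
[ 0.56727034 -0.12849649  0.24901242] 14.35
```

View pics/s5.png

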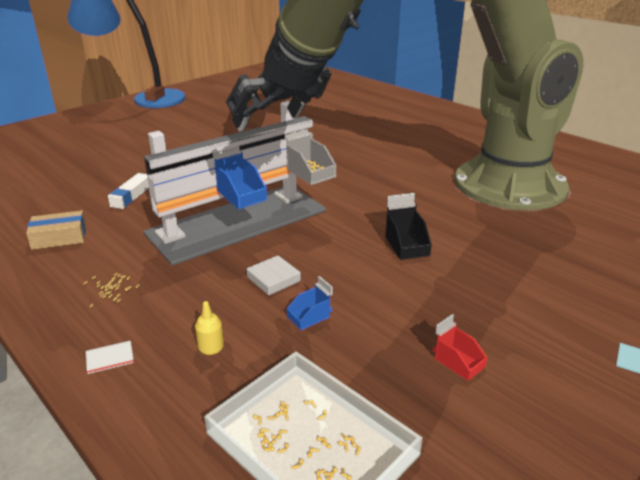

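The blue bin (240,180) hangs free beside the grey one. Its nose plane shows about 0.017 rad of tilt, within the home tolerance, and the other things look unmoved.

```bash
python3 -c "
from workcell import *
print(hand_in())"
```

```text
the job is handed in; nothing more can be done
None
```

The blue bin hangs on the free part of the track beside the grey one, its back flush by camera, upright to about 0.02 rad and let go of. The other things look unmoved, and the job was handed in at about 14 s; the call returned no verdict.

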